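# Seat the manipulator carrier on its leaning post and latch it

## Robot

A 6-joint arm with a two-finger parallel gripper is mounted at the origin on the work surface. World frame = base frame: x ahead of the robot, y to its left, z up, the work surface at z = 0. Lengths are in m, angles in rad, forces in N, time in s.
With the tool pointing down it reaches from about 0.375 to 0.9 m from the base axis. Payload 3.1 kg.
Tool frame: the origin (TCP) lies between the finger pads; the fingertips stand 17 mm ahead of it and the grasp point (between the pads) lies 2 mm behind it (robot.nose_length is the distance from the TCP to the fingertips, in m); z points along the fingers, y is the line along which they close (so a half turn about z gives the same grasp; the last joint's range is limited). The gripper opens to 87 mm and grips with 3 to 60 N. Pads are 19 mm wide; open, the fingers measure 117 mm over their backs; the gripper's body (75 mm by 190 mm) begins 51 mm behind the grasp point.
Start: joints at [-1.325, 0.527, 1.433, -0, 1.181, -0.178], TCP at [0.257, -0.57, 0.24] pointing down, gripper open.
Joint ranges: [-3.08, 3.08], [-0.75, 2.2], [0.22, 2.44], [-1.43, 4.57], [0, 2.65], [-2.85, 2.85]. Speed limits (rad/s): [2.79, 2.79, 3.14, 3.14, 3.14, 3.14].

## Interface

Orientations are given as a unit quaternion [x, y, z, w].
In Python, from rig import robot, cams gives the robot as it stands.
- The arm moves only by the shell command python3 -m pendant 'ROWS' [FORCE]. ROWS is JSON, a list of rows, each an object with "jaw": the opening, from 0 (shut) to 1 (fully open); "linear": the shift along the tool's x, y, z in cm, a list of three; "twist": the turn about the tool's z in degrees. A call has 1 to 12 rows; each row shifts and turns the commanded pose from where the row before left it, along the tool's axes as they then stand; what a row does not reach is not made up. A row lasts 1/12 s, in which the tool goes at most 41.7 mm and 7.16 degrees, less where a joint would pass 70% of its speed; a pose out of reach is approached as far as the arm can. A call is refused whole if a number of a shift passes 4.17 or a number of a turn 7.16, either way. A call with a gripper value outside its range is refused whole. The fingers move at their own pace and stop on an object; FORCE is the grip in N (left out, the last holds). Time passes only in rows, so rows that do not move let the fingers close. It gives the time, the measured TCP pose, the force, the opening and the grip force at its end, in the units of the state.
- robot.get_obs(): the state, without advancing time (a new reading comes with each control period).
- cams.camera(name): name is "scene" or "top"; returns a dict with "color" (400x640x3 uint8, blue, green, red), "depth" (400x640 float32, m along the optical axis (not along the pixel's ray), 0 where there is no reading), "fov_y" (degrees; the focal length in pixels is half the picture's height over the tangent of half this angle, whatever the lens; pixels are square), "cx", "cy" (the principal point, pixels), "view" (4x4, takes a point from world to camera coordinates). Camera axes: x right, y down, z forward; pixel columns grow to the right and rows downward; lengths in m; the calibration is good to about 2 mm. A picture is of the moment at which its call begins.
- robot.hand_in(): hands the job in; it is judged then, once.
The state is a dict: "time": time; "q": joint angles; "joint_velocities": joint speeds; "joint_torque": joint torques, N m; "position": TCP position; "tool_rot": TCP orientation; "ft_force": force on the tool from outside, world axes, zero at the start; "moment": the same for the moment, N m; "grip_width": finger opening in m; "grip_force": force on a finger pad.
Only numpy, scipy, OpenCV 4.12 (cv2) and the standard library are available. Lean on these libraries where they do the work, as an engineer would, in place of code of your own. Each camera call takes 0.05 s, during which the arm holds its last target. There are 200 camera calls.

## Task

Pick up the drilled aluminium carrier by its blue block and lower it over the tall post of the grey stand, gently and kept level, until it lies flat and fully home on the foot with its arm down between the two steel guide lugs; the post leans a few degrees, so feel your way down it, never pushing the carrier against it with more than about 15 newtons and never letting it drop. Then swing the latch with the red peg fully across the arm, let go, and leave the other things on the bench alone.

Things in the scene. Friction and masses are not known exactly. Their poses are not given: they have to be found in the camera images.
- carrier: loose carrier, about 0.35 kg (varies), bare aluminium with a blue block; starts flat on the bench. Origin: centre of the bore at the underside; z up along the bore, y from the bore along the arm. Head 44 x 44 mm, 24 mm high, with a 20.5 mm vertical through bore (12-sided, sharp-edged). Brass thumbscrew on the head, out to y = -34 mm. Centre of mass near y = +70 mm.
- handle (a point): middle of the blue grip block (carrier's y = +95 mm, 40 mm above its underside). Block: 20 mm wide (x), y = 78 to 112 mm, top 62 mm above the underside. Take it from above, fingers closing along the carrier's x: the gripper then stays clear of the post. It stands on the arm: 22 mm wide, 14 mm high, underside level with the head's, reaching to y = +165 mm
- stand: fixed grey stand. Origin: on the bench under the post's foot, z up, y along the foot plate (110 mm in x, y = -65 to +205 mm, flat top 20 mm above the bench). Steel post: 18 mm diameter, 130 mm long, the last 22 mm tapering to a 4 mm flat tip; rigid, but leans 2.9 degrees (tip 6.5 mm off) in an unknown direction that differs each time and is not reported.
- seat (a point): point on top of the foot plate at the centre of the post's foot, with the stand's axes; the carrier's origin comes here when it is home, its y along the stand's y
- channel (a point): point on the foot plate midway between the two steel guide lugs (stand's y = +47.5 mm). Lugs: 25 mm long (y), 20 mm high, rounded on top, 26 mm apart (x = -13 to +13 mm); the carrier's 22 mm arm goes down between them
- latch (a joint): angle of the swing latch, rad, 0 to 1.6 (stop). Flat steel bar, 14 mm wide, 70 mm long from its vertical pivot; underside 38 mm, top 46 mm above the bench: passes 4 mm over the arm only when the carrier is home. At 0 it points along the stand's +y (parked; starts at 0 to 0.3); turns counter-clockwise seen from above; at 1.57 it lies across the arm along -x. Light friction (1 N at the peg).
- latch_peg (a point): top of the red peg on the latch: 12 mm diameter, 46 to 76 mm above the bench, 55 mm from the pivot
- latch_pivot (a point): the latch's pivot, at x = +50, y = +135 mm in the stand's frame, on the foot plate; its head reaches 50 mm above the bench
- lens_tin_a: steel lens tin, 36 mm diameter, 50 mm high, on a round wooden disc; leave alone (origin under its centre)
- lens_tin_b: second steel lens tin, same size and place; leave alone
- dish: clear dish, 90 mm across, 16 mm high; leave alone (origin under its centre)
- tip_rack: green rack of tips, 80 x 120 x 51 mm; leave alone (origin under its centre)
- joystick: black joystick puck with a red ball, 90 mm across, 92 mm high; leave alone (origin under its centre)
- screwdriver: screwdriver lying on the bench, 170 mm long; leave alone (origin under its middle)
Not all that is in view belongs to the job. Several things have the shape of the carrier; the one meant has the colours described above.

How it is judged:
By the outcome, as a careful person would: the job done as asked, in the order asked, and still so for the second after the job is handed in, with the robot touching nothing.
It also fails if it takes over 64 s, if anything falls off the work surface, if the arm or the gripper's body presses on something with over 40 N, if the wrist force passes 120 N, or if a joint passes its speed limit or range.

## Working session

There is one attempt and no reset: what is moved stays moved. The work goes in short steps, Python scripts to look and compute and a shell command to move; the robot and the scene stay as the last step left them, time stands still between calls to the robot, and variables do not carry over. Pictures are saved under pics/ and viewed, at most 11 in all, crops included, and the job is handed in when it is done.

```bash
mkdir -p pics
cat > h.py <<'E'
import numpy as np, cv2
from rig import robot, cams
def cam(n):
    c=cams.camera(n); c['f']=200/np.tan(np.radians(c['fov_y'])/2); c['T']=np.linalg.inv(c['view']); return c
def pts(c):
    v,u=np.mgrid[:400,:640]; d=c['depth']
    P=np.stack([(u-c['cx'])/c['f']*d,(v-c['cy'])/c['f']*d,d,np.ones_like(d)],-1)
    return (P@c['T'].T)[...,:3]
def ray(c,u,v,z):
    r=c['T'][:3,:3]@np.array([(u-c['cx'])/c['f'],(v-c['cy'])/c['f'],1]); o=c['T'][:3,3]
    return o+r*(z-o[2])/r[2]
E
python3 - <<'E'
from h import *
for n in("top","scene"):
    c=cam(n); np.savez(f'{n}0.npz',**c); cv2.imwrite(f'pics/{n}0.png',c['color']); print(n,c['T'].round(3).tolist(),c['f'],c['cx'],c['cy'])
o=robot.get_obs(); print(o['time'],o['tool_rot'],o['grip_width'])
E
```

```text
top [[0.015, -0.997, 0.08, 0.439], [-1.0, -0.016, -0.001, -0.06], [0.002, -0.08, -0.997, 1.36], [0.0, 0.0, 0.0, 1.0]] 399.6498110784471 322.6563435809409 198.8401963955831
scene [[-0.317, 0.523, -0.791, 1.517], [0.948, 0.189, -0.255, 0.259], [0.016, -0.831, -0.556, 0.783], [0.0, 0.0, 0.0, 1.0]] 490.4058937097561 313.4148997649532 193.84910272846219
0.1 [ 9.77632242e-01  2.10319326e-01 -2.00797209e-05 -9.90035163e-04] 0.08691671366948933
```

View pics/top0.png

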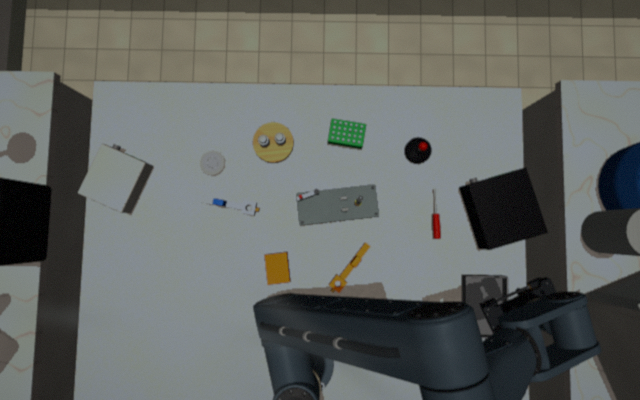

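View pics/scene0.png

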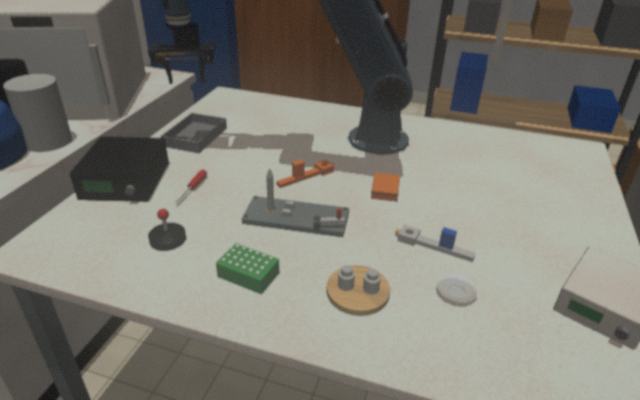

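Top view: the carrier's blue block is at (219,202) and its head at (251,208). The stand spans (297–378, 185–225), with the post at about (359,201) and the red peg at about (299,196). The orange carrier is a decoy.

Run:
```python
from h import *
t=dict(np.load('top0.npz'));s=dict(np.load('scene0.npz'))
def crop(c,x,y,w,h,k): return cv2.resize(c['color'][y:y+h,x:x+w],None,fx=k,fy=k,interpolation=cv2.INTER_CUBIC)
a=crop(t,195,175,200,60,4); b=crop(s,235,160,130,80,4); d=crop(s,390,215,70,80,4)
bd=np.hstack([b,d])[:, :800]
cv2.imwrite('pics/c1.png',np.vstack([a,bd]))
for n,c in(('top',t),('scene',s)):
    P=pts(c); hsv=cv2.cvtColor(c['color'],cv2.COLOR_BGR2HSV); X=P[...,0];Y=P[...,1];Z=P[...,2]
    ok=(c['depth']>0)&(X>.2)&(X<.8)&(Y>-.3)&(Y<.4)
    blue=ok&(hsv[...,0]>100)&(hsv[...,0]<130)&(hsv[...,1]>120)&(Z<.1)
    red=ok&((hsv[...,0]<6)|(hsv[...,0]>172))&(hsv[...,1]>120)&(Z>.03)&(Z<.1)&(X>.4)&(abs(Y)<.15)
    for k,m in(('blue',blue),('red',red)):
        print(n,k,m.sum(),P[m].mean(0).round(4),P[m].min(0).round(3),P[m].max(0).round(3), np.argwhere(m).mean(0)[::-1].round(2))
        if k=='blue': print(' topZ',P[m&(Z>.055)].mean(0).round(4),(m&(Z>.055)).sum())
    bb=(X>.35)&(X<.6)&(Y>-.2)&(Y<.05)&(c['depth']>0)
    pl=bb&(Z>.014)&(Z<.026); r=cv2.minAreaRect(P[pl][:,:2].astype(np.float32)); print('plate',pl.sum(),r,P[pl].mean(0))
    po=bb&(Z>.05); print('high',[(p*1000).round().astype(int).tolist() for p in P[po]][:40])
    cb=(X>.35)&(X<.55)&(Y>.04)&(Y<.3)&(c['depth']>0)&(Z>.007)&(Z<.07); print('carr',cb.sum(),cv2.minAreaRect(P[cb][:,:2].astype(np.float32)))
```

```text
top blue 62 [0.5282 0.2784 0.0577] [0.518 0.264 0.024] [0.538 0.296 0.066] [218.5  201.94]
 topZ [0.5287 0.2803 0.0605] 53
top red 8 [0.5497 0.0115 0.0726] [0.546 0.008 0.054] [0.554 0.015 0.079] [300.12 196.25]
plate 1896 ((0.47577956318855286, -0.08518510311841965), (0.22840161621570587, 0.2418394535779953), 89.70113372802734) [ 0.52382757 -0.08878661  0.01881389]
high [[576, -39, 51], [576, -42, 51], [573, -46, 50], [570, -39, 51], [570, -42, 53], [566, -33, 53], [563, -36, 52], [563, -39, 52], [557, 12, 77], [559, -13, 51], [554, 15, 74], [554, 12, 75], [554, 9, 72], [552, -174, 124], [552, -177, 125], [550, 15, 74], [550, 12, 79], [551, 9, 72], [552, 6, 54], [548, -173, 139], [547, -176, 141], [548, -179, 137], [547, 15, 74], [547, 12, 77], [547, 8, 76], [546, -168, 125], [545, -170, 133], [544, -172, 143], [543, -175, 152], [544, -178, 145], [545, -183, 133], [545, 13, 56], [546, 10, 54], [542, -168, 129], [542, -170, 131], [541, -172, 142], [541, -175, 145], [541, -178, 144], [542, -183, 132], [543, -169, 80]]
carr 495 ((0.4496292471885681, 0.17631539702415466), (0.24662801623
[... 531 characters left out ...]
2, -172, 60], [350, -170, 60], [352, -166, 62], [350, -182, 54], [359, -176, 60], [356, -174, 59], [353, -172, 58], [356, -168, 60], [350, -167, 57], [353, -163, 59], [351, -185, 51], [356, -180, 54], [359, -176, 57], [359, -173, 58], [362, -169, 60], [352, -169, 54], [350, -167, 54], [356, -177, 52], [361, -172, 55], [360, -169, 55], [360, -166, 56], [351, -166, 51], [363, -174, 52], [359, -173, 51], [358, -170, 51], [541, -175, 149], [540, -173, 148], [547, -172, 150], [541, -172, 146], [544, -176, 144], [544, -174, 144], [545, -170, 146], [544, -176, 141], [546, -173, 143]]
carr 1046 ((0.45940837264060974, 0.1666734665632248), (0.30416741967201233, 0.10223469883203506), 44.31767272949219)
```

View pics/c1.png

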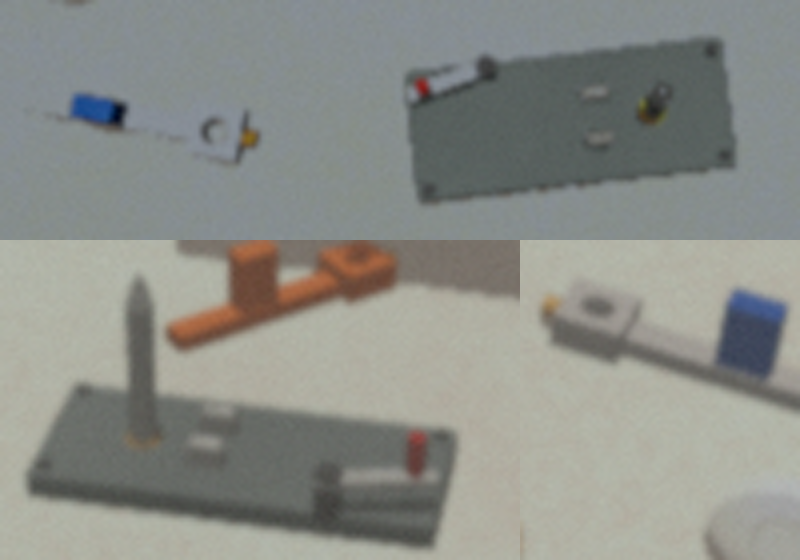

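The crop shows the plate corners clearly, with the post foot ring at crop (650,115) and the post tip at (662,88). In the scene crop the tip is at (139,278). Next I'll fit precise poses.

```bash
cat > fit.py <<'E'
from h import *
t=dict(np.load('top0.npz'));s=dict(np.load('scene0.npz'))
def rot(a): return np.array([[np.cos(a),-np.sin(a)],[np.sin(a),np.cos(a)]])
S={}
for n,c,box in(('top',t,(290,390,178,232)),('scene',s,(238,355,192,238))):
    P=pts(c);X,Y,Z=P[...,0],P[...,1],P[...,2]
    v,u=np.mgrid[:400,:640]; b=(u>box[0])&(u<box[1])&(v>box[2])&(v<box[3])
    m=(b&(Z>.012)&(Z<.026)&(c['depth']>0)).astype(np.uint8)
    if n=='scene': m=(m>0)&(Z>.0175)
    m=cv2.morphologyEx(np.uint8(m),cv2.MORPH_CLOSE,np.ones((3,3)))
    k,l,st,_=cv2.connectedComponentsWithStats(m); m=l==1+st[1:,4].argmax()
    hull=cv2.convexHull(np.argwhere(m)[:,::-1].astype(np.float32))[:,0]
    xy=np.array([ray(c,*p,.02)[:2] for p in hull]); r=cv2.minAreaRect(xy.astype(np.float32))
    print(n,'plate',np.round(r[0],4),np.round(r[1],4),r[2])
    # centroid + principal axis of all pixels
    q=np.array([ray(c,a,b_,.02)[:2] for b_,a in np.argwhere(m)]); w,V=np.linalg.eigh(np.cov(q.T)); e=V[:,1]*np.sign(V[1,1])
    print('  pca',q.mean(0).round(4),'yaw of y-axis deg',np.degrees(np.arctan2(e[1],e[0])).round(2))
# carrier
for n,c,box in(('top',t,(196,262,190,222)),('scene',s,(392,480,220,262))):
    P=pts(c);Z=P[...,2]; v,u=np.mgrid[:400,:640]; b=(u>box[0])&(u<box[1])&(v>box[2])&(v<box[3])&(c['depth']>0)
    for lo,hi,k in((.01,.018,'arm'),(.020,.028,'head'),(.058,.068,'block')):
        m=b&(Z>lo)&(Z<hi); q=P[m][:,:2]; 
        w,V=np.linalg.eigh(np.cov(q.T)); e=V[:,1]*np.sign(V[1,1])
        print(n,k,m.sum(),q.mean(0).round(4),'minrect',[np.round(x,4) for x in cv2.minAreaRect(q.astype(np.float32))],'axis',np.degrees(np.arctan2(e[1],e[0])).round(1))
# tip triangulation
def tri(pt,ps):
    A=[];B=[]
    for c,(u,v) in((t,pt),(s,ps)):
        d=c['T'][:3,:3]@np.array([(u-c['cx'])/c['f'],(v-c['cy'])/c['f'],1]); d/=np.linalg.norm(d); M=np.eye(3)-np.outer(d,d); A.append(M);B.append(M@c['T'][:3,3])
    x,res,_,_=np.linalg.lstsq(np.vstack(A),np.hstack(B),rcond=None); return x.round(4),res
print('tip',tri((195+662/4-.4,175+88/4-.4),(235+139/4-.4,160+38/4-.4)))
print('ring top',ray(t,195+650/4-.4,175+116/4-.4,.022),'ring scene',ray(s,235+143/4-.4,160+198/4-.4,.022))
for nm,(u,v) in dict(head=(214,131),screw=(252,137)).items(): print(nm,ray(t,195+u/4-.4,175+v/4-.4,.024 if nm=='head' else .012))
print('head scene',ray(s,390+80/4-.4,215+(305-240)/4-.4,.024))
for p in((408,72),(722,38),(736,165),(420,203)): print('corner',ray(t,195+p[0]/4-.4,175+p[1]/4-.4,.02).round(4))
E
python3 fit.py
```

```text
top plate [ 0.5297 -0.1097] [0.1096 0.2687] 7.335855007171631
  pca [ 0.5274 -0.1131] yaw of y-axis deg 99.93
scene plate [ 0.5324 -0.1064] [0.1136 0.2682] 7.444913864135742
  pca [ 0.5345 -0.109 ] yaw of y-axis deg 98.55
top arm 178 [0.5273 0.264 ] minrect [array([0.5308, 0.2513]), array([0.198 , 0.0408]), np.float64(77.9419)] axis 80.9
top head 121 [0.5155 0.1907] minrect [array([0.5194, 0.2192]), array([0.1241, 0.043 ]), np.float64(81.2803)] axis 85.1
top block 55 [0.5294 0.2808] minrect [array([0.5299, 0.2817]), array([0.0334, 0.0198]), np.float64(81.9092)] axis 81.3
scene arm 415 [0.5288 0.2637] minrect [array([0.5237, 0.2544]), array([0.1989, 0.04  ]), np.float64(84.4134)] axis 83.1
scene head 222 [0.5171 0.2063] minrect [array([0.5225, 0.2328]), array([0.1357, 0.0505]), np.float64(77.2508)] axis 76.6
scene block 85 [0.5301 0.2841] minrect [array([0.529 , 0.2837]), array([0.0336, 0.0256]), np.float64(79.6017)] axis 73.8
tip (array([ 0.5445, -0.1739,  0.1477]), array([3.97446379e-06]))
ring top [ 0.53227963 -0.17730469  0.022     ] ring scene [ 0.54199981 -0.17513959  0.022     ]
head [0.51388318 0.187533   0.024     ]
screw [0.50998483 0.15755445 0.012     ]
head scene [0.51293759 0.19107025 0.024     ]
corner [0.5664 0.0266 0.02  ]
corner [ 0.5993 -0.2377  0.02  ]
corner [ 0.4924 -0.2499  0.02  ]
corner [0.4565 0.0143 0.02  ]
```

```bash
cat > go.py <<'E'
import sys
from h import *
from scipy.spatial.transform import Rotation as R
def delta(x,y,z,yaw):
    o=robot.get_obs(); r=R.from_quat(o['tool_rot']); X=r.as_matrix()[:,0]; th=np.degrees(np.arctan2(X[1],X[0]))
    d=(r.inv().apply(np.array([x,y,z])-o['position'])*100).round(2); print('pos',o['position'].round(4),'th',th.round(2),'tilt',r.as_matrix()[:,2].round(3),'F',o['ft_force'].round(1),'t',o['time'])
    print('shift cm',d,'twist',round(-((yaw-th+90)%180-90),2))
if __name__=='__main__': delta(*map(float,sys.argv[1:5]))
E
python3 -m pendant '[{"jaw":1,"linear":[2.7,-3.0,0],"twist":0},{"jaw":1,"linear":[2.7,-3.0,0],"twist":0},{"jaw":1,"linear":[2.7,-3.0,0],"twist":0},{"jaw":1,"linear":[2.7,-3.0,0],"twist":0},{"jaw":1,"linear":[2.7,-3.0,0],"twist":0},{"jaw":1,"linear":[2.7,-3.0,0],"twist":0},{"jaw":1,"linear":[2.7,-3.0,0],"twist":0},{"jaw":1,"linear":[2.7,-3.0,0],"twist":0},{"jaw":1,"linear":[2.7,-3.0,0],"twist":0},{"jaw":1,"linear":[2.7,-3.0,0],"twist":0},{"jaw":1,"linear":[2.7,-3.0,0],"twist":0},{"jaw":1,"linear":[2.7,-3.0,0],"twist":0}]'
python3 go.py 0.53 0.282 0.24 80
```

```text
time: 1.1
position: [0.4043, -0.1063, 0.2395]
tool_rot: [0.978, 0.21, -0.0, -0.0]
ft_force: [0.8, 0.0, -0.3]
grip_width: 0.0872
grip_force: 0.0
pos [ 0.4043 -0.1063  0.2395] th 24.25 tilt [-0.  0. -1.] F [ 0.8  0.  -0.3] t 1.1
shift cm [ 27.41 -30.24  -0.05] twist -55.75
```

```bash
python3 -m pendant '[{"jaw":1,"linear":[2.74,-3.02,0],"twist":0},{"jaw":1,"linear":[2.74,-3.02,0],"twist":0},{"jaw":1,"linear":[2.74,-3.02,0],"twist":0},{"jaw":1,"linear":[2.74,-3.02,0],"twist":0},{"jaw":1,"linear":[2.74,-3.02,0],"twist":0},{"jaw":1,"linear":[2.74,-3.02,0],"twist":0},{"jaw":1,"linear":[2.74,-3.02,0],"twist":0},{"jaw":1,"linear":[2.74,-3.02,0],"twist":0},{"jaw":1,"linear":[2.74,-3.02,0],"twist":0},{"jaw":1,"linear":[2.74,-3.02,0],"twist":0},{"jaw":1,"linear":[0,0,0],"twist":-7},{"jaw":1,"linear":[0,0,0],"twist":-7}]' >/dev/null
python3 -m pendant '[{"jaw":1,"linear":[0,0,0],"twist":-7},{"jaw":1,"linear":[0,0,0],"twist":-7},{"jaw":1,"linear":[0,0,0],"twist":-7},{"jaw":1,"linear":[0,0,0],"twist":-7},{"jaw":1,"linear":[0,0,0],"twist":-7},{"jaw":1,"linear":[0,0,0],"twist":-6.75},{"jaw":1,"linear":[0,0,0],"twist":0},{"jaw":1,"linear":[0,0,0],"twist":0}]' >/dev/null
python3 go.py 0.53 0.282 0.24 80
python3 - <<'E'
from h import *
c=cam('top'); np.savez('top1.npz',**c); s=cam('scene'); np.savez('scene1.npz',**s)
cv2.imwrite('pics/p1.png',np.vstack([cv2.resize(c['color'][150:250,190:390],None,fx=3,fy=3),cv2.resize(s['color'][150:250,230:430],None,fx=3,fy=3)]))
E
```

```text
pos [0.5296 0.2796 0.2391] th 79.86 tilt [-0.001 -0.    -1.   ] F [-0.3  0.4  0.1] t 2.7667
shift cm [ 0.24 -0.01 -0.09] twist -0.14
```

View pics/p1.png

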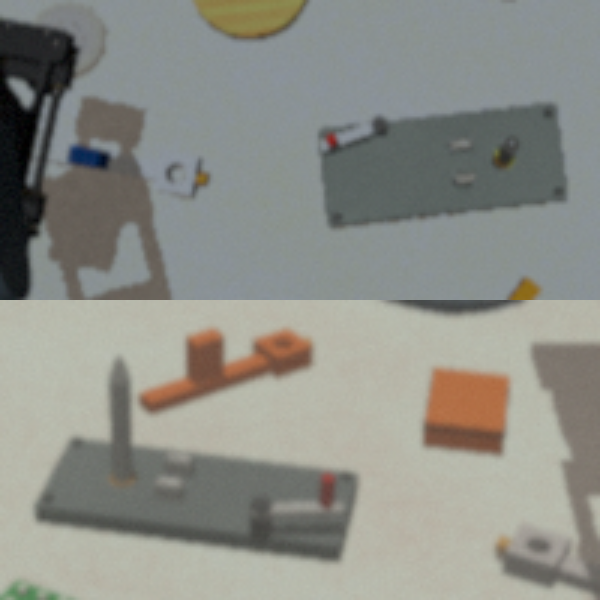

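```bash
python3 -m pendant '[{"jaw":0.6,"linear":[0.2,0,3.5],"twist":0},{"jaw":0.6,"linear":[0,0,3.5],"twist":0},{"jaw":0.6,"linear":[0,0,3.5],"twist":0},{"jaw":0.6,"linear":[0,0,3],"twist":0},{"jaw":0.6,"linear":[0,0,3],"twist":0},{"jaw":0.6,"linear":[0,0,2.3],"twist":0},{"jaw":0.6,"linear":[0,0,1.2],"twist":0},{"jaw":0.6,"linear":[0,0,0],"twist":0},{"jaw":0.6,"linear":[0,0,0],"twist":0}]' 40
python3 -m pendant '[{"jaw":0,"linear":[0,0,0],"twist":0},{"jaw":0,"linear":[0,0,0],"twist":0},{"jaw":0,"linear":[0,0,0],"twist":0},{"jaw":0,"linear":[0,0,0],"twist":0},{"jaw":0,"linear":[0,0,0],"twist":0},{"jaw":0,"linear":[0,0,0],"twist":0},{"jaw":0,"linear":[0,0,0],"twist":0},{"jaw":0,"linear":[0,0,0],"twist":0}]' 50
python3 go.py 0.53 0.282 0.24 80
```

```text
time: 3.62
position: [0.5304, 0.2817, 0.0395]
tool_rot: [0.766, 0.643, -0.0, -0.0]
ft_force: [0.4, 0.3, 0.7]
grip_width: 0.0526
grip_force: 0.0
time: 4.28
position: [0.5293, 0.2817, 0.04]
tool_rot: [0.766, 0.643, -0.001, -0.001]
ft_force: [-4.0, -0.2, 5.4]
grip_width: 0.0194
grip_force: 50.0
pos [0.5293 0.2817 0.04  ] th 80.04 tilt [-0.002 -0.    -1.   ] F [-4.  -0.2  5.4] t 4.2833
shift cm [  0.03   0.03 -20.  ] twist 0.04
```

```bash
python3 -m pendant '[{"jaw":0,"linear":[0,0,-0.5],"twist":0},{"jaw":0,"linear":[0,0,-1],"twist":0},{"jaw":0,"linear":[0,0,-2],"twist":0},{"jaw":0,"linear":[0,0,-2.5],"twist":0},{"jaw":0,"linear":[0,0,-3],"twist":0},{"jaw":0,"linear":[0,0,-3],"twist":0},{"jaw":0,"linear":[0,0,-3],"twist":0},{"jaw":0,"linear":[0,0,-2.5],"twist":0},{"jaw":0,"linear":[0,0,-1.5],"twist":0},{"jaw":0,"linear":[0,0,-1],"twist":0},{"jaw":0,"linear":[0,0,0],"twist":0},{"jaw":0,"linear":[0,0,0],"twist":0}]'
python3 go.py 0.53 0.282 0.24 80
python3 - <<'E'
from h import *
c=cam('top'); np.savez('top2.npz',**c); s=cam('scene'); np.savez('scene2.npz',**s)
cv2.imwrite('pics/p2.png',np.hstack([cv2.resize(c['color'][160:250,170:300],None,fx=3,fy=3),cv2.resize(s['color'][110:200,380:510],None,fx=3,fy=3)]))
E
```

```text
time: 5.28
position: [0.53, 0.2814, 0.2394]
tool_rot: [0.766, 0.643, -0.0, 0.0]
ft_force: [-0.2, -0.0, -3.1]
grip_width: 0.0196
grip_force: 50.0
pos [0.53   0.2814 0.2394] th 80.02 tilt [-0. -0. -1.] F [-0.2 -0.  -3.1] t 5.2833
shift cm [ 0.06 -0.01 -0.06] twist 0.02
```

View pics/p2.png

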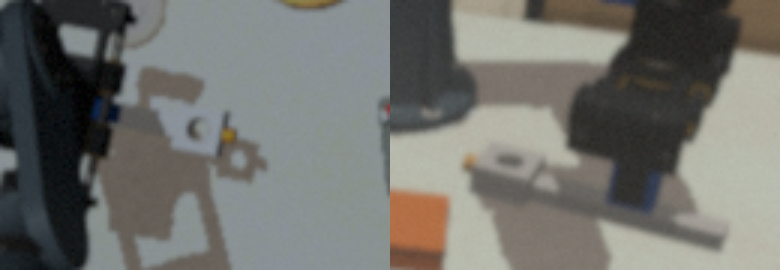

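Carrier is held level; in the top crop its bore is at (197,128) in crop pixels. Now I'll measure where the bore sits relative to the hand.

Run:
```python
from h import *
t=dict(np.load('top2.npz'));s=dict(np.load('scene2.npz'))
print('bore top px',ray(t,170+197/3-.33,160+128/3-.33,.2235)[:2].round(4),'scene',ray(s,380+(509-390)/3-.33,110+160/3-.33,.2235)[:2].round(4))
for n,c,box in(('top',t,(222,252,190,216)),('scene',s,(405,440,150,185))):
    P=pts(c);Z=P[...,2]; v,u=np.mgrid[:400,:640]; b=(u>box[0])&(u<box[1])&(v>box[2])&(v<box[3])&(c['depth']>0)
    m=b&(Z>.217)&(Z<.230)
    m=cv2.morphologyEx(np.uint8(m),cv2.MORPH_CLOSE,np.ones((5,5)))>0
    q=np.array([ray(c,x,y,.2235)[:2] for y,x in np.argwhere(m)],np.float32); print(n,m.sum(),[np.round(x,4) for x in cv2.minAreaRect(q)],q.mean(0))
    a=b&(Z>.19)&(Z<.23); print('z hist',np.percentile(Z[a],[10,50,90]).round(4))
s_=s; P=pts(s);Z=P[...,2]; v,u=np.mgrid[:400,:640]
m=(u>560)*0
b=(u>435)&(u<500)&(v>165)&(v<195)&(Z>.206)&(Z<.220); q=P[b]; print('arm',b.sum()); 
w,V=np.linalg.eigh(np.cov(q[:,:2].T)); e=V[:,1]*np.sign(V[1,1]); print(np.degrees(np.arctan2(e[1],e[0])),q.mean(0), q[q[:,1]>.32].mean(0), q[q[:,1]<.25].mean(0))
```

```text
bore top px [0.5164 0.1873] scene [0.5183 0.1891]
top 232 [array([0.5153, 0.181 ]), array([0.0566, 0.0436]), np.float64(80.5762)] [0.51566684 0.18488817]
z hist [0.2105 0.2201 0.2239]
scene 228 [array([0.5214, 0.1891]), array([0.0454, 0.0527]), np.float64(80.9018)] [0.52112454 0.18963747]
z hist [0.2015 0.2134 0.2221]
arm 382
80.37730092631774 [0.53569575 0.29263541 0.21107484] [0.54180354 0.33581656 0.21074577] [0.52479087 0.23908457 0.21101779]
```

```bash
python3 -m pendant '[{"jaw":0,"linear":[-1.5,0.3,0],"twist":0},{"jaw":0,"linear":[-3,0.5,0],"twist":0},{"jaw":0,"linear":[-3.5,0.65,0],"twist":0},{"jaw":0,"linear":[-4,0.75,0],"twist":0},{"jaw":0,"linear":[-4,0.75,0],"twist":0},{"jaw":0,"linear":[-4,0.75,0],"twist":0},{"jaw":0,"linear":[-4,0.75,0],"twist":0},{"jaw":0,"linear":[-3.5,0.65,0],"twist":0},{"jaw":0,"linear":[-3.5,0.6,0],"twist":0},{"jaw":0,"linear":[-2.5,0.5,0],"twist":0},{"jaw":0,"linear":[-1.3,0.2,0],"twist":0},{"jaw":0,"linear":[-0.7,0.1,0],"twist":0}]' >/dev/null
python3 -m pendant '[{"jaw":0,"linear":[0,0,0],"twist":-3},{"jaw":0,"linear":[0,0,0],"twist":-5},{"jaw":0,"linear":[0,0,0],"twist":-5},{"jaw":0,"linear":[0,0,0],"twist":-3},{"jaw":0,"linear":[0,0,0],"twist":-1.4},{"jaw":0,"linear":[0,0,0],"twist":0},{"jaw":0,"linear":[0,0,0],"twist":0},{"jaw":0,"linear":[0,0,0],"twist":0}]' 
python3 go.py 0.5323 -0.0798 0.24 97.4
python3 - <<'E'
from h import *
c=cam('top'); np.savez('top3.npz',**c); s=cam('scene'); np.savez('scene3.npz',**s)
cv2.imwrite('pics/p3.png',np.hstack([cv2.resize(c['color'][170:240,290:390],None,fx=4,fy=4),cv2.resize(s['color'][140:210,250:350],None,fx=4,fy=4)]))
E
```

```text
time: 7.05
position: [0.5327, -0.0786, 0.2393]
tool_rot: [0.66, 0.751, -0.0, -0.0]
ft_force: [0.2, 0.3, -4.3]
grip_width: 0.0196
grip_force: 50.0
pos [ 0.5327 -0.0786  0.2393] th 97.43 tilt [-0.001  0.    -1.   ] F [ 0.2  0.3 -4.3] t 7.05
shift cm [-0.11 -0.05 -0.07] twist 0.03
```

View pics/p3.png

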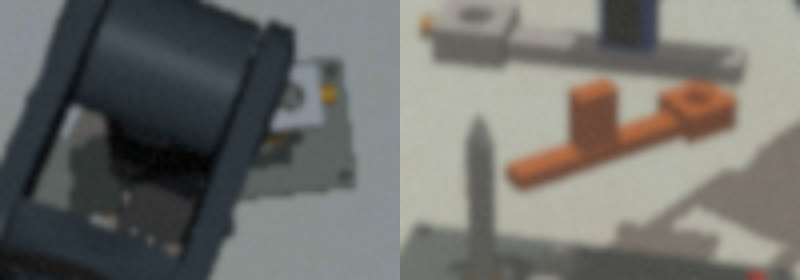

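Run:
```python
from h import *
t=dict(np.load('top3.npz'));s=dict(np.load('scene3.npz'))
print('scene bore',ray(s,250+74/4-.4,140+16/4-.4,.2235).round(4),'tip',ray(s,250+80/4-.4,140+116/4-.4,.15).round(4))
print('top bore',ray(t,290+291/4-.4,170+96/4-.4,.2235).round(4),'tip(t0)',ray(dict(np.load('top0.npz')),360.1,196.6,.15).round(4))
t=dict(np.load('top1.npz'));
for c,n,b in((t,'top',(350,372,190,212)),(s,'scene',(262,280,165,215))):
    P=pts(c); 
    for z0,z1 in((.03,.05),(.05,.07),(.07,.09),(.09,.11),(.11,.13),(.13,.14),(.14,.152)):
        q=P[b[2]:b[3],b[0]:b[1]].reshape(-1,3); q=q[(q[:,2]>z0)&(q[:,2]<z1)&(abs(q[:,0]-.54)<.03)&(abs(q[:,1]+.175)<.03)]
        if len(q)>2: print(n,z0,len(q),q.mean(0).round(4))
```

```text
scene bore [ 0.5508 -0.1703  0.2235] tip [ 0.5454 -0.1713  0.15  ]
top bore [ 0.5471 -0.1744  0.2235] tip(t0) [ 0.5448 -0.175   0.15  ]
top 0.03 3 [ 0.532  -0.1744  0.0386]
top 0.05 4 [ 0.5342 -0.1746  0.0583]
top 0.07 5 [ 0.5365 -0.173   0.0811]
top 0.09 4 [ 0.5346 -0.1759  0.0975]
top 0.11 10 [ 0.5418 -0.1739  0.123 ]
top 0.13 12 [ 0.5405 -0.1745  0.1344]
top 0.14 9 [ 0.5431 -0.1753  0.144 ]
scene 0.03 44 [ 0.5431 -0.1743  0.0407]
scene 0.05 41 [ 0.5434 -0.1747  0.0604]
scene 0.07 40 [ 0.5447 -0.1726  0.08  ]
scene 0.09 45 [ 0.5458 -0.1719  0.0994]
scene 0.11 51 [ 0.5457 -0.1719  0.1201]
scene 0.13 22 [ 0.5451 -0.172   0.1344]
scene 0.14 12 [ 0.5436 -0.1727  0.1446]
```

```bash
python3 -m pendant '[{"jaw":0,"linear":[-0.1,-0.2,1],"twist":0},{"jaw":0,"linear":[0,0,1.2],"twist":0},{"jaw":0,"linear":[0,0,1],"twist":0},{"jaw":0,"linear":[0,0,0.8],"twist":0},{"jaw":0,"linear":[0,0,0.5],"twist":0},{"jaw":0,"linear":[0,0,0.2],"twist":0},{"jaw":0,"linear":[0,0,0],"twist":0},{"jaw":0,"linear":[0,0,0],"twist":0},{"jaw":0,"linear":[0,0,0],"twist":0}]'
python3 - <<'E'
from h import *
o=robot.get_obs(); print(o['position'].round(4),o['ft_force'].round(2),o['moment'].round(3))
c=cam('top'); np.savez('top4.npz',**c); s=cam('scene'); np.savez('scene4.npz',**s)
cv2.imwrite('pics/p4.png',np.hstack([cv2.resize(c['color'][175:225,340:390],None,fx=7,fy=7,interpolation=cv2.INTER_CUBIC),cv2.resize(s['color'][145:195,240:290],None,fx=7,fy=7,interpolation=cv2.INTER_CUBIC)]))
o=robot.get_obs(); print(o['position'].round(4),o['ft_force'].round(2),o['moment'].round(3))
E
```

```text
time: 7.9
position: [0.5314, -0.0806, 0.193]
tool_rot: [0.66, 0.751, 0.0, 0.001]
ft_force: [-0.2, 0.2, -2.7]
grip_width: 0.0199
grip_force: 50.0
[ 0.5314 -0.0806  0.193 ] [-0.22  0.24 -2.66] [ 0.041 -0.098  0.01 ]
[ 0.5313 -0.0806  0.1931] [ 0.23  0.12 -3.98] [ 0.066 -0.106 -0.01 ]
```

View pics/p4.png

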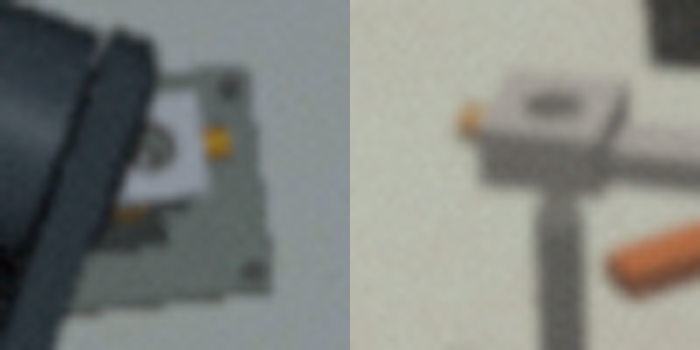

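Scene crop: bore at x≈552, post axis at x≈561, so the bore needs to go about 2 mm toward +y. It is well within the entry margin, so I'll start feeling down.

```bash
cat > st.py <<'E'
from h import *
o=robot.get_obs(); p=o['position']; f=o['ft_force']; m=o['moment']
from scipy.spatial.transform import Rotation as R
r=R.from_quat(o['tool_rot']); print('pos',p.round(4),'under',(p[2]-.040).round(4),'F',f.round(2),'Ftool',r.inv().apply(f).round(2),'Mtool',r.inv().apply(m).round(3),'tilt',r.as_matrix()[:,2].round(4),'t',round(o['time'],2))
E
python3 -m pendant '[{"jaw":0,"linear":[0.2,0.03,0],"twist":0},{"jaw":0,"linear":[0,0,0.2],"twist":0},{"jaw":0,"linear":[0,0,0.2],"twist":0},{"jaw":0,"linear":[0,0,0.2],"twist":0},{"jaw":0,"linear":[0,0,0.2],"twist":0},{"jaw":0,"linear":[0,0,0],"twist":0},{"jaw":0,"linear":[0,0,0],"twist":0}]' >/dev/null; python3 st.py
python3 -m pendant '[{"jaw":0,"linear":[0,0,0.15],"twist":0},{"jaw":0,"linear":[0,0,0.15],"twist":0},{"jaw":0,"linear":[0,0,0.1],"twist":0},{"jaw":0,"linear":[0,0,0],"twist":0},{"jaw":0,"linear":[0,0,0],"twist":0}]' >/dev/null; python3 st.py
```

```text
pos [ 0.5309 -0.0785  0.1843] under 0.1443 F [ 0.22 -0.14 -3.6 ] Ftool [-0.17  0.21  3.6 ] Mtool [-0.046  0.088 -0.015] tilt [-5.e-04  2.e-04 -1.e+00] t 8.58
pos [ 0.531  -0.0785  0.1805] under 0.1405 F [ 0.04 -0.79 -4.  ] Ftool [-0.79 -0.06  4.  ] Mtool [-0.102  0.052  0.025] tilt [-2.e-04  1.e-04 -1.e+00] t 9.0
```

```bash
for i in 1; do python3 -m pendant '[{"jaw":0,"linear":[0,0,0.1],"twist":0},{"jaw":0,"linear":[0,0,0.1],"twist":0},{"jaw":0,"linear":[0,0,0.1],"twist":0},{"jaw":0,"linear":[0,0,0],"twist":0},{"jaw":0,"linear":[0,0,0],"twist":0}]' >/dev/null; python3 st.py; done
python3 -m pendant '[{"jaw":0,"linear":[0,0,0.1],"twist":0},{"jaw":0,"linear":[0,0,0.1],"twist":0},{"jaw":0,"linear":[0,0,0],"twist":0},{"jaw":0,"linear":[0,0,0],"twist":0}]' >/dev/null; python3 st.py
python3 -m pendant '[{"jaw":0,"linear":[0,0,0.1],"twist":0},{"jaw":0,"linear":[0,0,0],"twist":0},{"jaw":0,"linear":[0,0,0],"twist":0}]' >/dev/null; python3 st.py
```

```text
pos [ 0.5309 -0.0785  0.1775] under 0.1375 F [ 0.51 -0.14 -2.46] Ftool [-0.21  0.49  2.46] Mtool [-0.095  0.067  0.057] tilt [-2.e-04  0.e+00 -1.e+00] t 9.42
pos [ 0.5309 -0.0784  0.1754] under 0.1354 F [ 0.13  0.61 -3.33] Ftool [0.58 0.2  3.33] Mtool [-0.071  0.03   0.009] tilt [-2.e-04  1.e-04 -1.e+00] t 9.75
pos [ 0.531  -0.0786  0.1745] under 0.1345 F [-0.78 -0.39 -2.43] Ftool [-0.29 -0.82  2.43] Mtool [ 0.015 -0.083  0.023] tilt [-1.e-04 -2.e-04 -1.e+00] t 10.0
```

```bash
python3 -m pendant '[{"jaw":0,"linear":[0,0,0.1],"twist":0},{"jaw":0,"linear":[0,0,0.1],"twist":0},{"jaw":0,"linear":[0,0,0],"twist":0}]' >/dev/null; python3 st.py
python3 -m pendant '[{"jaw":0,"linear":[0,0,0.1],"twist":0},{"jaw":0,"linear":[0,0,0],"twist":0},{"jaw":0,"linear":[0,0,0],"twist":0}]' >/dev/null; python3 st.py
python3 -m pendant '[{"jaw":0,"linear":[0,0,0.1],"twist":0},{"jaw":0,"linear":[0,0,0],"twist":0},{"jaw":0,"linear":[0,0,0],"twist":0}]' >/dev/null; python3 st.py
```

```text
pos [ 0.5309 -0.0788  0.1726] under 0.1326 F [-1.62 -1.5  -1.31] Ftool [-1.28 -1.8   1.31] Mtool [ 0.155 -0.428  0.197] tilt [-3.e-04 -7.e-04 -1.e+00] t 10.25
pos [ 0.5309 -0.0789  0.1717] under 0.1317 F [-2.38 -2.7  -0.83] Ftool [-2.37 -2.71  0.83] Mtool [ 0.359 -0.702  0.234] tilt [-2.e-04 -8.e-04 -1.e+00] t 10.5
pos [ 0.531  -0.0789  0.1707] under 0.1307 F [-2.16 -3.68 -1.16] Ftool [-3.37 -2.62  1.17] Mtool [ 0.602 -1.017  0.255] tilt [-1.e-04 -9.e-04 -1.e+00] t 10.75
```

```bash
python3 -m pendant '[{"jaw":0,"linear":[-0.08,-0.06,0],"twist":0},{"jaw":0,"linear":[-0.06,-0.05,0],"twist":0},{"jaw":0,"linear":[0,0,0],"twist":0},{"jaw":0,"linear":[0,0,0],"twist":0}]' >/dev/null; python3 st.py
python3 -m pendant '[{"jaw":0,"linear":[0,0,0.1],"twist":0},{"jaw":0,"linear":[0,0,0],"twist":0},{"jaw":0,"linear":[0,0,0],"twist":0}]' >/dev/null; python3 st.py
python3 -m pendant '[{"jaw":0,"linear":[0,0,0.1],"twist":0},{"jaw":0,"linear":[0,0,0],"twist":0},{"jaw":0,"linear":[0,0,0],"twist":0}]' >/dev/null; python3 st.py
```

```text
pos [ 0.5302 -0.0796  0.1703] under 0.1303 F [-0.39 -0.73 -1.48] Ftool [-0.67 -0.48  1.48] Mtool [ 0.094 -0.285  0.05 ] tilt [ 0.e+00  8.e-04 -1.e+00] t 11.08
pos [ 0.53   -0.0799  0.1694] under 0.1294 F [-0.61 -1.58 -1.57] Ftool [-1.49 -0.81  1.57] Mtool [ 0.15  -0.308  0.129] tilt [-3.e-04  3.e-04 -1.e+00] t 11.33
pos [ 0.53   -0.0801  0.1685] under 0.1285 F [-1.36 -1.59 -0.36] Ftool [-1.4  -1.55  0.36] Mtool [ 0.235 -0.472  0.186] tilt [-3.e-04 -0.e+00 -1.e+00] t 11.58
```

```bash
python3 -m pendant '[{"jaw":0,"linear":[-0.07,-0.06,0],"twist":0},{"jaw":0,"linear":[0,0,0],"twist":0},{"jaw":0,"linear":[0,0,0],"twist":0}]' >/dev/null; python3 st.py
python3 -m pendant '[{"jaw":0,"linear":[-0.03,-0.03,0.1],"twist":0},{"jaw":0,"linear":[0,0,0],"twist":0},{"jaw":0,"linear":[0,0,0],"twist":0}]' >/dev/null; python3 st.py
python3 -m pendant '[{"jaw":0,"linear":[0,0,0.1],"twist":0},{"jaw":0,"linear":[0,0,0],"twist":0},{"jaw":0,"linear":[0,0,0],"twist":0}]' >/dev/null; python3 st.py
python3 -m pendant '[{"jaw":0,"linear":[0,0,0.1],"twist":0},{"jaw":0,"linear":[0,0,0],"twist":0},{"jaw":0,"linear":[0,0,0],"twist":0}]' >/dev/null; python3 st.py
```

```text
pos [ 0.5296 -0.0805  0.1684] under 0.1284 F [-0.86 -0.52 -2.36] Ftool [-0.41 -0.92  2.36] Mtool [ 0.069 -0.05   0.15 ] tilt [ 1.e-04  6.e-04 -1.e+00] t 11.83
pos [ 0.5293 -0.0809  0.1673] under 0.1273 F [ 0.33 -0.27 -3.74] Ftool [-0.31  0.29  3.74] Mtool [-0.047 -0.014 -0.023] tilt [-1.e-04  4.e-04 -1.e+00] t 12.08
pos [ 0.5293 -0.081   0.1664] under 0.1264 F [ 0.44 -0.67 -3.43] Ftool [-0.72  0.35  3.43] Mtool [-0.088  0.055  0.015] tilt [-1.e-04  2.e-04 -1.e+00] t 12.33
pos [ 0.5293 -0.0811  0.1655] under 0.1255 F [ 0.28  0.06 -3.78] Ftool [0.03 0.28 3.78] Mtool [-0.051  0.107  0.014] tilt [-0.e+00  1.e-04 -1.e+00] t 12.58
```

```bash
python3 -m pendant '[{"jaw":0,"linear":[0,0,0.15],"twist":0},{"jaw":0,"linear":[-0.005,-0.01,0.15],"twist":0},{"jaw":0,"linear":[0,0,0],"twist":0},{"jaw":0,"linear":[0,0,0],"twist":0}]' >/dev/null; python3 st.py
python3 -m pendant '[{"jaw":0,"linear":[0,0,0.15],"twist":0},{"jaw":0,"linear":[-0.01,-0.01,0.15],"twist":0},{"jaw":0,"linear":[0,0,0],"twist":0},{"jaw":0,"linear":[0,0,0],"twist":0}]' >/dev/null; python3 st.py
python3 -m pendant '[{"jaw":0,"linear":[0,0,0.15],"twist":0},{"jaw":0,"linear":[-0.01,-0.01,0.15],"twist":0},{"jaw":0,"linear":[0,0,0],"twist":0},{"jaw":0,"linear":[0,0,0],"twist":0}]' >/dev/null; python3 st.py
```

```text
pos [ 0.5292 -0.0811  0.1624] under 0.1224 F [-0.08 -0.06 -2.86] Ftool [-0.05 -0.09  2.86] Mtool [-0.05   0.061 -0.021] tilt [-2.e-04  2.e-04 -1.e+00] t 12.92
pos [ 0.5291 -0.0813  0.1594] under 0.1194 F [-0.39 -0.31 -3.45] Ftool [-0.26 -0.42  3.45] Mtool [-0.072  0.029  0.026] tilt [-2.e-04  1.e-04 -1.e+00] t 13.25
pos [ 0.529  -0.0814  0.1564] under 0.1164 F [ 0.31 -0.13 -3.48] Ftool [-0.17  0.29  3.48] Mtool [-0.04   0.042 -0.005] tilt [-2.e-04  2.e-04 -1.e+00] t 13.58
```

```bash
python3 -m pendant '[{"jaw":0,"linear":[0,0,0.15],"twist":0},{"jaw":0,"linear":[-0.01,-0.015,0.15],"twist":0},{"jaw":0,"linear":[0,0,0],"twist":0},{"jaw":0,"linear":[0,0,0],"twist":0}]' >/dev/null; python3 st.py
python3 -m pendant '[{"jaw":0,"linear":[0,0,0.15],"twist":0},{"jaw":0,"linear":[-0.01,-0.01,0.15],"twist":0},{"jaw":0,"linear":[0,0,0],"twist":0},{"jaw":0,"linear":[0,0,0],"twist":0}]' >/dev/null; python3 st.py
python3 -m pendant '[{"jaw":0,"linear":[0,0,0.15],"twist":0},{"jaw":0,"linear":[-0.01,-0.015,0.15],"twist":0},{"jaw":0,"linear":[0,0,0],"twist":0},{"jaw":0,"linear":[0,0,0],"twist":0}]' >/dev/null; python3 st.py
python3 -m pendant '[{"jaw":0,"linear":[0,0,0.15],"twist":0},{"jaw":0,"linear":[-0.01,-0.01,0.15],"twist":0},{"jaw":0,"linear":[0,0,0],"twist":0},{"jaw":0,"linear":[0,0,0],"twist":0}]' >/dev/null; python3 st.py
```

```text
pos [ 0.5289 -0.0815  0.1534] under 0.1134 F [-0.02  0.09 -3.65] Ftool [ 0.09 -0.01  3.65] Mtool [-0.073  0.036  0.035] tilt [-2.e-04  2.e-04 -1.e+00] t 13.92
pos [ 0.5288 -0.0816  0.1504] under 0.1104 F [-0.44 -0.29 -4.41] Ftool [-0.23 -0.47  4.41] Mtool [-0.043  0.064  0.01 ] tilt [-2.e-04  1.e-04 -1.e+00] t 14.25
pos [ 0.5287 -0.0817  0.1474] under 0.1074 F [-0.11  0.31 -4.3 ] Ftool [ 0.32 -0.07  4.3 ] Mtool [-0.036  0.058  0.041] tilt [-1.e-04  2.e-04 -1.e+00] t 14.58
pos [ 0.5286 -0.0818  0.1444] under 0.1044 F [ 0.22 -0.48 -2.48] Ftool [-0.51  0.15  2.48] Mtool [-0.029  0.027  0.002] tilt [-1.e-04  1.e-04 -1.e+00] t 14.92
```

```bash
python3 -m pendant '[{"jaw":0,"linear":[0,0,0.12],"twist":0},{"jaw":0,"linear":[-0.01,-0.015,0.12],"twist":0},{"jaw":0,"linear":[0,0,0.12],"twist":0},{"jaw":0,"linear":[0,0,0],"twist":0},{"jaw":0,"linear":[0,0,0],"twist":0}]' >/dev/null; python3 st.py
python3 -m pendant '[{"jaw":0,"linear":[0,0,0.12],"twist":0},{"jaw":0,"linear":[-0.01,-0.015,0.12],"twist":0},{"jaw":0,"linear":[0,0,0.12],"twist":0},{"jaw":0,"linear":[0,0,0],"twist":0},{"jaw":0,"linear":[0,0,0],"twist":0}]' >/dev/null; python3 st.py
python3 -m pendant '[{"jaw":0,"linear":[0,0,0.12],"twist":0},{"jaw":0,"linear":[-0.01,-0.015,0.12],"twist":0},{"jaw":0,"linear":[0,0,0.12],"twist":0},{"jaw":0,"linear":[0,0,0],"twist":0},{"jaw":0,"linear":[0,0,0],"twist":0}]' >/dev/null; python3 st.py
```

```text
pos [ 0.5284 -0.0819  0.1408] under 0.1008 F [-0.71 -0.54 -3.31] Ftool [-0.45 -0.78  3.31] Mtool [-0.037  0.113  0.044] tilt [-2.e-04  2.e-04 -1.e+00] t 15.33
pos [ 0.5283 -0.0821  0.1372] under 0.0972 F [-0.96  0.79 -3.82] Ftool [ 0.91 -0.85  3.82] Mtool [-0.026  0.074  0.031] tilt [-2.e-04  1.e-04 -1.e+00] t 15.75
pos [ 0.5282 -0.0822  0.1336] under 0.0936 F [ 0.39 -0.93 -3.32] Ftool [-0.97  0.26  3.32] Mtool [-0.039  0.098  0.048] tilt [-2.e-04  2.e-04 -1.e+00] t 16.17
```

```bash
python3 -m pendant '[{"jaw":0,"linear":[0,0,0.12],"twist":0},{"jaw":0,"linear":[-0.01,-0.02,0.12],"twist":0},{"jaw":0,"linear":[0,0,0.12],"twist":0},{"jaw":0,"linear":[0,0,0],"twist":0},{"jaw":0,"linear":[0,0,0],"twist":0}]' >/dev/null; python3 st.py
python3 -m pendant '[{"jaw":0,"linear":[0,0,0.12],"twist":0},{"jaw":0,"linear":[-0.01,-0.015,0.12],"twist":0},{"jaw":0,"linear":[0,0,0.12],"twist":0},{"jaw":0,"linear":[0,0,0],"twist":0},{"jaw":0,"linear":[0,0,0],"twist":0}]' >/dev/null; python3 st.py
python3 -m pendant '[{"jaw":0,"linear":[0,0,0.12],"twist":0},{"jaw":0,"linear":[-0.01,-0.015,0.12],"twist":0},{"jaw":0,"linear":[0,0,0.12],"twist":0},{"jaw":0,"linear":[0,0,0],"twist":0},{"jaw":0,"linear":[0,0,0],"twist":0}]' >/dev/null; python3 st.py
python3 -m pendant '[{"jaw":0,"linear":[0,0,0.12],"twist":0},{"jaw":0,"linear":[-0.01,-0.015,0.12],"twist":0},{"jaw":0,"linear":[0,0,0.12],"twist":0},{"jaw":0,"linear":[0,0,0],"twist":0},{"jaw":0,"linear":[0,0,0],"twist":0}]' >/dev/null; python3 st.py
```

```text
pos [ 0.528  -0.0823  0.13  ] under 0.09 F [-0.53  0.91 -3.62] Ftool [ 0.97 -0.41  3.62] Mtool [-0.092  0.065 -0.016] tilt [-1.e-04  1.e-04 -1.e+00] t 16.58
pos [ 0.5279 -0.0824  0.1264] under 0.0864 F [-0.37  0.04 -3.59] Ftool [ 0.09 -0.36  3.59] Mtool [0.044 0.038 0.035] tilt [-2.e-04  1.e-04 -1.e+00] t 17.0
pos [ 0.5277 -0.0826  0.1228] under 0.0828 F [-1.37 -0.55 -3.38] Ftool [-0.36 -1.43  3.38] Mtool [-0.052  0.067  0.026] tilt [-1.e-04  1.e-04 -1.e+00] t 17.42
pos [ 0.5276 -0.0827  0.1192] under 0.0792 F [ 0.19  0.18 -3.8 ] Ftool [0.15 0.22 3.8 ] Mtool [-0.043  0.098 -0.014] tilt [-1.e-04  1.e-04 -1.e+00] t 17.83
```

```bash
python3 -m pendant '[{"jaw":0,"linear":[0,0,0.12],"twist":0},{"jaw":0,"linear":[-0.01,-0.015,0.12],"twist":0},{"jaw":0,"linear":[0,0,0.12],"twist":0},{"jaw":0,"linear":[0,0,0],"twist":0},{"jaw":0,"linear":[0,0,0],"twist":0}]' >/dev/null; python3 st.py
python3 -m pendant '[{"jaw":0,"linear":[0,0,0.12],"twist":0},{"jaw":0,"linear":[-0.01,-0.015,0.12],"twist":0},{"jaw":0,"linear":[0,0,0.12],"twist":0},{"jaw":0,"linear":[0,0,0],"twist":0},{"jaw":0,"linear":[0,0,0],"twist":0}]' >/dev/null; python3 st.py
python3 -m pendant '[{"jaw":0,"linear":[0,0,0.12],"twist":0},{"jaw":0,"linear":[-0.01,-0.015,0.12],"twist":0},{"jaw":0,"linear":[0,0,0.12],"twist":0},{"jaw":0,"linear":[0,0,0],"twist":0},{"jaw":0,"linear":[0,0,0],"twist":0}]' >/dev/null; python3 st.py
python3 -m pendant '[{"jaw":0,"linear":[0,0,0.12],"twist":0},{"jaw":0,"linear":[-0.01,-0.015,0.12],"twist":0},{"jaw":0,"linear":[0,0,0.12],"twist":0},{"jaw":0,"linear":[0,0,0],"twist":0},{"jaw":0,"linear":[0,0,0],"twist":0}]' >/dev/null; python3 st.py
```

```text
pos [ 0.5275 -0.0828  0.1156] under 0.0756 F [-0.47 -0.79 -3.  ] Ftool [-0.72 -0.57  3.  ] Mtool [0.01  0.071 0.02 ] tilt [-1.e-04  1.e-04 -1.e+00] t 18.25
pos [ 0.5273 -0.0829  0.112 ] under 0.072 F [-0.03  0.39 -2.86] Ftool [0.39 0.02 2.86] Mtool [-0.042  0.048  0.046] tilt [-2.e-04  1.e-04 -1.e+00] t 18.67
pos [ 0.5272 -0.083   0.1084] under 0.0684 F [-0.73  0.43 -4.17] Ftool [ 0.52 -0.66  4.17] Mtool [-0.044  0.068  0.047] tilt [-1.e-04  1.e-04 -1.e+00] t 19.08
pos [ 0.5271 -0.0832  0.1048] under 0.0648 F [-0.23  0.28 -4.68] Ftool [ 0.31 -0.19  4.68] Mtool [0.025 0.028 0.026] tilt [-2.e-04  1.e-04 -1.e+00] t 19.5
```

```bash
python3 -m pendant '[{"jaw":0,"linear":[0,0,0.12],"twist":0},{"jaw":0,"linear":[-0.01,-0.015,0.12],"twist":0},{"jaw":0,"linear":[0,0,0.12],"twist":0},{"jaw":0,"linear":[0,0,0],"twist":0},{"jaw":0,"linear":[0,0,0],"twist":0}]' >/dev/null; python3 st.py
python3 -m pendant '[{"jaw":0,"linear":[0,0,0.12],"twist":0},{"jaw":0,"linear":[-0.01,-0.015,0.12],"twist":0},{"jaw":0,"linear":[0,0,0.12],"twist":0},{"jaw":0,"linear":[0,0,0],"twist":0},{"jaw":0,"linear":[0,0,0],"twist":0}]' >/dev/null; python3 st.py
python3 -m pendant '[{"jaw":0,"linear":[0,0,0.12],"twist":0},{"jaw":0,"linear":[-0.01,-0.015,0.12],"twist":0},{"jaw":0,"linear":[0,0,0.12],"twist":0},{"jaw":0,"linear":[0,0,0],"twist":0},{"jaw":0,"linear":[0,0,0],"twist":0}]' >/dev/null; python3 st.py
python3 -m pendant '[{"jaw":0,"linear":[0,0,0.12],"twist":0},{"jaw":0,"linear":[-0.01,-0.015,0.12],"twist":0},{"jaw":0,"linear":[0,0,0.12],"twist":0},{"jaw":0,"linear":[0,0,0],"twist":0},{"jaw":0,"linear":[0,0,0],"twist":0}]' >/dev/null; python3 st.py
python3 - <<'E'
from h import *
s=cam('scene'); cv2.imwrite('pics/p5.png',cv2.resize(s['color'][160:245,235:360],None,fx=5,fy=5,interpolation=cv2.INTER_CUBIC))
E
```

```text
pos [ 0.5269 -0.0833  0.1012] under 0.0612 F [-1.08 -1.02 -3.  ] Ftool [-0.87 -1.21  3.  ] Mtool [ 0.005  0.068 -0.018] tilt [-2.e-04  1.e-04 -1.e+00] t 19.92
pos [ 0.5268 -0.0834  0.0976] under 0.0576 F [-0.19 -0.17 -3.99] Ftool [-0.15 -0.21  3.99] Mtool [-0.064  0.038  0.013] tilt [-2.e-04  1.e-04 -1.e+00] t 20.33
pos [ 0.5266 -0.0835  0.094 ] under 0.054 F [-0.64 -0.63 -3.42] Ftool [-0.54 -0.72  3.42] Mtool [-0.017  0.067  0.079] tilt [-2.e-04  1.e-04 -1.e+00] t 20.75
pos [ 0.5265 -0.0836  0.0904] under 0.0504 F [-0.5   0.31 -4.3 ] Ftool [ 0.38 -0.46  4.3 ] Mtool [0.031 0.033 0.064] tilt [-2.e-04  1.e-04 -1.e+00] t 21.17
```

View pics/p5.png

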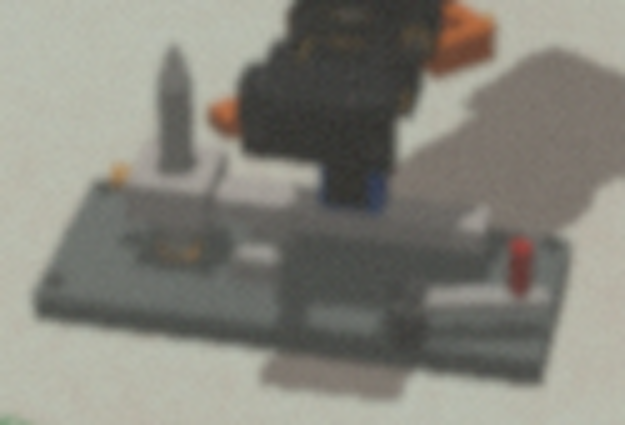

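The carrier is level on the post with its arm over the lug gap, and the latch is parked clear. Going on down.

```bash
python3 -m pendant '[{"jaw":0,"linear":[0,-0.03,0.12],"twist":0},{"jaw":0,"linear":[-0.01,-0.015,0.12],"twist":0},{"jaw":0,"linear":[0,0,0.12],"twist":0},{"jaw":0,"linear":[0,0,0],"twist":0},{"jaw":0,"linear":[0,0,0],"twist":0}]' >/dev/null; python3 st.py
python3 -m pendant '[{"jaw":0,"linear":[0,0,0.12],"twist":0},{"jaw":0,"linear":[-0.01,-0.015,0.12],"twist":0},{"jaw":0,"linear":[0,0,0.12],"twist":0},{"jaw":0,"linear":[0,0,0],"twist":0},{"jaw":0,"linear":[0,0,0],"twist":0}]' >/dev/null; python3 st.py
python3 -m pendant '[{"jaw":0,"linear":[0,0,0.12],"twist":0},{"jaw":0,"linear":[-0.01,-0.015,0.12],"twist":0},{"jaw":0,"linear":[0,0,0],"twist":0},{"jaw":0,"linear":[0,0,0],"twist":0}]' >/dev/null; python3 st.py
python3 -m pendant '[{"jaw":0,"linear":[0,0,0.12],"twist":0},{"jaw":0,"linear":[0,0,0.12],"twist":0},{"jaw":0,"linear":[0,0,0],"twist":0},{"jaw":0,"linear":[0,0,0],"twist":0}]' >/dev/null; python3 st.py
```

```text
pos [ 0.5262 -0.0838  0.0869] under 0.0469 F [ 0.95  0.14 -3.15] Ftool [0.01 0.96 3.15] Mtool [-0.109  0.066 -0.019] tilt [ 1.e-04  0.e+00 -1.e+00] t 21.63
pos [ 0.526  -0.0839  0.0832] under 0.0432 F [-0.11  0.63 -3.58] Ftool [ 0.64 -0.03  3.58] Mtool [-0.075  0.073  0.011] tilt [-0.  0. -1.] t 22.05
pos [ 0.5258 -0.0841  0.0809] under 0.0409 F [-0.05  0.07 -3.53] Ftool [ 0.08 -0.04  3.53] Mtool [-0.108  0.085 -0.037] tilt [-1.e-04  1.e-04 -1.e+00] t 22.38
pos [ 0.5258 -0.084   0.0784] under 0.0384 F [ 0.05  0.62 -2.81] Ftool [0.61 0.13 2.81] Mtool [-0.063  0.099  0.053] tilt [-1.e-04  1.e-04 -1.e+00] t 22.72
```

```bash
python3 -m pendant '[{"jaw":0,"linear":[0,0,0.12],"twist":0},{"jaw":0,"linear":[-0.01,-0.015,0.12],"twist":0},{"jaw":0,"linear":[0,0,0.06],"twist":0},{"jaw":0,"linear":[0,0,0],"twist":0},{"jaw":0,"linear":[0,0,0],"twist":0}]' >/dev/null; python3 st.py
python3 -m pendant '[{"jaw":0,"linear":[0,0,0.12],"twist":0},{"jaw":0,"linear":[-0.01,-0.015,0.12],"twist":0},{"jaw":0,"linear":[0,0,0.06],"twist":0},{"jaw":0,"linear":[0,0,0],"twist":0},{"jaw":0,"linear":[0,0,0],"twist":0}]' >/dev/null; python3 st.py
python3 -m pendant '[{"jaw":0,"linear":[0,0,0.12],"twist":0},{"jaw":0,"linear":[-0.01,-0.015,0.12],"twist":0},{"jaw":0,"linear":[0,0,0.06],"twist":0},{"jaw":0,"linear":[0,0,0],"twist":0},{"jaw":0,"linear":[0,0,0],"twist":0}]' >/dev/null; python3 st.py
python3 -m pendant '[{"jaw":0,"linear":[0,0,0.12],"twist":0},{"jaw":0,"linear":[-0.01,-0.015,0.12],"twist":0},{"jaw":0,"linear":[0,0,0.06],"twist":0},{"jaw":0,"linear":[0,0,0],"twist":0},{"jaw":0,"linear":[0,0,0],"twist":0}]' >/dev/null; python3 st.py
python3 -m pendant '[{"jaw":0,"linear":[0,0,0.12],"twist":0},{"jaw":0,"linear":[-0.01,-0.015,0.12],"twist":0},{"jaw":0,"linear":[0,0,0],"twist":0},{"jaw":0,"linear":[0,0,0],"twist":0}]' >/dev/null; python3 st.py
```

```text
pos [ 0.5257 -0.0842  0.0755] under 0.0355 F [-0.17  0.31 -3.83] Ftool [ 0.33 -0.13  3.83] Mtool [-0.135  0.088  0.005] tilt [-0.e+00  1.e-04 -1.e+00] t 23.13
pos [ 0.5255 -0.0843  0.0725] under 0.0325 F [ 0.31  0.91 -3.57] Ftool [0.86 0.42 3.57] Mtool [-0.126  0.028 -0.036] tilt [-1.e-04  0.e+00 -1.e+00] t 23.55
pos [ 0.5254 -0.0844  0.0695] under 0.0295 F [-0.15 -0.93 -3.35] Ftool [-0.9  -0.27  3.35] Mtool [-0.135  0.09  -0.008] tilt [-1.e-04  0.e+00 -1.e+00] t 23.97
pos [ 0.5253 -0.0845  0.0665] under 0.0265 F [-0.21  0.24 -4.01] Ftool [ 0.26 -0.18  4.01] Mtool [-0.112  0.046  0.023] tilt [-1.e-04  0.e+00 -1.e+00] t 24.38
pos [ 0.5251 -0.0846  0.064 ] under 0.024 F [ 0.52  0.39 -2.81] Ftool [0.32 0.57 2.81] Mtool [-0.103  0.066 -0.015] tilt [-2.e-04  1.e-04 -1.e+00] t 24.72
```

```bash
python3 -m pendant '[{"jaw":0,"linear":[0,0,0.1],"twist":0},{"jaw":0,"linear":[0,0,0.1],"twist":0},{"jaw":0,"linear":[0,0,0],"twist":0},{"jaw":0,"linear":[0,0,0],"twist":0}]' >/dev/null; python3 st.py
python3 -m pendant '[{"jaw":0,"linear":[0,0,0.1],"twist":0},{"jaw":0,"linear":[0,0,0],"twist":0},{"jaw":0,"linear":[0,0,0],"twist":0}]' >/dev/null; python3 st.py
python3 -m pendant '[{"jaw":0,"linear":[0,0,0.05],"twist":0},{"jaw":0,"linear":[0,0,0],"twist":0},{"jaw":0,"linear":[0,0,0],"twist":0}]' >/dev/null; python3 st.py
python3 -m pendant '[{"jaw":0,"linear":[0,0,0.05],"twist":0},{"jaw":0,"linear":[0,0,0],"twist":0},{"jaw":0,"linear":[0,0,0],"twist":0}]' >/dev/null; python3 st.py
```

```text
pos [ 0.5251 -0.0846  0.0621] under 0.0221 F [-0.26 -0.35 -3.47] Ftool [-0.31 -0.31  3.47] Mtool [-0.074  0.041  0.02 ] tilt [-1.e-04  1.e-04 -1.e+00] t 25.05
pos [ 0.5251 -0.0846  0.0611] under 0.0211 F [ 0.19  0.14 -4.11] Ftool [0.11 0.2  4.11] Mtool [-0.101  0.073 -0.017] tilt [-1.e-04  0.e+00 -1.e+00] t 25.3
pos [ 0.5252 -0.0846  0.0606] under 0.0206 F [ 0.88 -0.27 -3.57] Ftool [-0.38  0.84  3.57] Mtool [-0.06   0.089  0.024] tilt [ 0. -0. -1.] t 25.55
pos [ 0.5252 -0.0847  0.0601] under 0.0201 F [-0.3  -0.04 -3.76] Ftool [-0.   -0.31  3.76] Mtool [-0.059  0.139 -0.046] tilt [-0.  0. -1.] t 25.8
```

```bash
python3 -m pendant '[{"jaw":0,"linear":[0,0,0.05],"twist":0},{"jaw":0,"linear":[0,0,0],"twist":0},{"jaw":0,"linear":[0,0,0],"twist":0}]' >/dev/null; python3 st.py
python3 -m pendant '[{"jaw":0,"linear":[0,0,0.05],"twist":0},{"jaw":0,"linear":[0,0,0],"twist":0},{"jaw":0,"linear":[0,0,0],"twist":0}]' >/dev/null; python3 st.py
```

```text
pos [ 0.5252 -0.0847  0.06  ] under 0.02 F [-0.18  0.5   1.67] Ftool [ 0.51 -0.11 -1.67] Mtool [0.031 0.048 0.051] tilt [ 2.e-04 -1.e-04 -1.e+00] t 26.05
pos [ 0.5252 -0.0846  0.06  ] under 0.02 F [-2.87  0.75  4.51] Ftool [ 1.11 -2.75 -4.51] Mtool [0.227 0.154 0.029] tilt [ 4.e-04 -2.e-04 -1.e+00] t 26.3
```

```bash
python3 -m pendant '[{"jaw":0,"linear":[0,0,-0.04],"twist":0},{"jaw":0.3,"linear":[0,0,0],"twist":0},{"jaw":0.5,"linear":[0,0,0],"twist":0},{"jaw":0.5,"linear":[0,0,0],"twist":0},{"jaw":0.5,"linear":[0,0,0],"twist":0},{"jaw":0.5,"linear":[0,0,0],"twist":0}]' ; python3 st.py
python3 -m pendant '[{"jaw":0.5,"linear":[0,0,-1],"twist":0},{"jaw":0.5,"linear":[0,0,-2],"twist":0},{"jaw":0.5,"linear":[0,0,-3],"twist":0},{"jaw":0.5,"linear":[0,0,-3],"twist":0},{"jaw":0.5,"linear":[0,0,-3],"twist":0},{"jaw":0.5,"linear":[0,0,-2],"twist":0},{"jaw":0.5,"linear":[0,0,-1],"twist":0},{"jaw":0,"linear":[0,0,0],"twist":0}]' >/dev/null; python3 st.py
python3 - <<'E'
from h import *
s=cam('scene'); np.savez('scene6.npz',**s); c=cam('top')
P=pts(s); hsv=cv2.cvtColor(s['color'],cv2.COLOR_BGR2HSV); X,Y,Z=P[...,0],P[...,1],P[...,2]
m=((hsv[...,0]<6)|(hsv[...,0]>172))&(hsv[...,1]>110)&(Z>.03)&(Z<.1)&(X>.45)&(abs(Y)<.15); print(m.sum(),P[m].mean(0))
cv2.imwrite('pics/p6.png',np.hstack([cv2.resize(s['color'][160:245,235:360],None,fx=3,fy=3,interpolation=cv2.INTER_CUBIC),cv2.resize(c['color'][160:245,280:400],None,fx=3,fy=3,interpolation=cv2.INTER_CUBIC)]))
sy=np.array([np.cos(np.radians(97.4)),np.sin(np.radians(97.4))]);sx=np.array([sy[1],-sy[0]])
home=np.array([.5252,-.0846])-.095*sy; pv=home+.05*sx+.135*sy; print('seat',home,'pivot',pv)
print('parked peg ang from +y for peg:',[ (np.degrees(np.arctan2(p[1]-pv[1],p[0]-pv[0]))-97.4).round(1) for p in ((.5497,.0115),(.5517,.0147))], [np.hypot(*(np.array(p)-pv)).round(4) for p in ((.5497,.0115),(.5517,.0147))])
E
```

```text
time: 26.8
position: [0.5253, -0.0847, 0.0595]
tool_rot: [0.66, 0.751, 0.0, 0.0]
ft_force: [0.3, 0.2, -0.5]
grip_width: 0.0407
grip_force: 0.0
pos [ 0.5253 -0.0847  0.0595] under 0.0195 F [ 0.29  0.23 -0.48] Ftool [0.19 0.31 0.48] Mtool [-0.08  -0.035 -0.067] tilt [ 3.e-04 -1.e-04 -1.e+00] t 26.8
pos [ 0.5266 -0.0851  0.2124] under 0.1724 F [0.97 0.14 0.22] Ftool [ 0.01  0.98 -0.22] Mtool [-0.144 -0.076 -0.028] tilt [ 0.0056 -0.0021 -1.    ] t 27.47
12 [0.55269655 0.0153999  0.07056389]
seat [ 0.53743558 -0.17880876] pivot [ 0.56963173 -0.03849337]
parked peg ang from +y for peg: [np.float64(14.3), np.float64(11.2)] [np.float64(0.0538), np.float64(0.0561)]
```

View pics/p6.png

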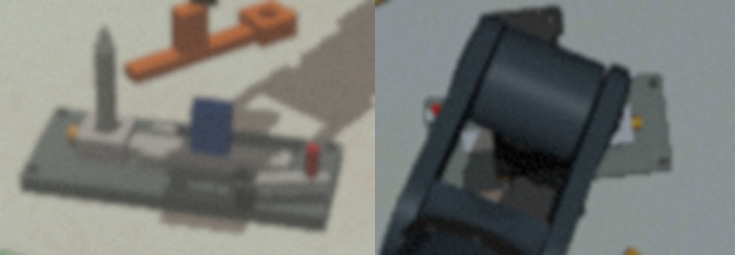

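Carrier lies home and the peg is at stand (38,189), θ≈12.5°. Next: closed fingers down on the +x side of the peg.

```bash
cat > pk.py <<'E'
from h import *
o=robot.get_obs(); a=np.radians(97.4); sy=np.array([np.cos(a),np.sin(a)]); sx=np.array([sy[1],-sy[0]]); S=np.array([.5374,-.1788])
d=o['position'][:2]-S; print('hand stand mm',(d@sx*1000).round(1),(d@sy*1000).round(1),'z',o['position'][2].round(4),'Fstand',(o['ft_force'][:2]@sx).round(2),(o['ft_force'][:2]@sy).round(2),o['ft_force'][2].round(2),'w',o['grip_width'].round(4),'t',round(o['time'],2))
E
python3 -m pendant '[{"jaw":0,"linear":[1.6,1.2,0],"twist":0},{"jaw":0,"linear":[2.6,1.9,0],"twist":0},{"jaw":0,"linear":[2.6,1.9,0],"twist":0},{"jaw":0,"linear":[1.6,1.2,0],"twist":0},{"jaw":0,"linear":[1,0.7,1],"twist":0},{"jaw":0,"linear":[0,0,3],"twist":0},{"jaw":0,"linear":[0,0,3.5],"twist":0},{"jaw":0,"linear":[0,0,2.5],"twist":0},{"jaw":0,"linear":[0,0,1.5],"twist":0},{"jaw":0,"linear":[0,0,0],"twist":0},{"jaw":0,"linear":[0,0,0],"twist":0}]' >/dev/null; python3 pk.py
python3 - <<'E'
from h import *
s=cam('scene'); cv2.imwrite('pics/p7.png',cv2.resize(s['color'][150:245,235:395],None,fx=4,fy=4,interpolation=cv2.INTER_CUBIC))
E
```

```text
Traceback (most recent call last):
  File "pk.py", line 3, in <module>
    d=o['position'][:2]-S; print('hand stand mm',(d@sx*1000).round(1),(d@sy*1000).round(1),'z',o['position'][2].round(4),'Fstand',(o['ft_force'][:2]@sx).round(2),(o['ft_force'][:2]@sy).round(2),o['ft_force'][2].round(2),'w',o['grip_width'].round(4),'t',round(o['time'],2))
                                                                                                                                                                                                                                ^^^^^^^^^^^^^^^^^^^^^
AttributeError: 'float' object has no attribute 'round'
```

View pics/p7.png

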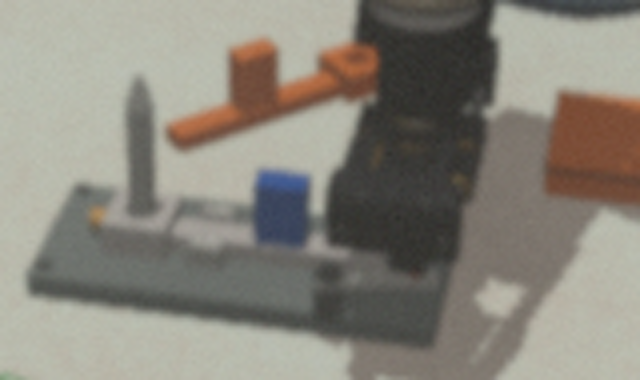

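The carrier sits home with its arm between the lugs. The gripper stands in front of the peg; only a trace of red shows at (415,272).

```bash
sed -i "s/o\['grip_width'\].round(4)/round(o['grip_width'],4)/" pk.py; python3 pk.py; python3 st.py
```

```text
hand stand mm 68.3 188.8 z 0.0936 Fstand 0.02 -0.05 0.56 w 0.0002 t 28.53
pos [0.5808 0.0173 0.0936] under 0.0536 F [ 0.03 -0.04  0.56] Ftool [-0.05  0.02 -0.56] Mtool [-0.104 -0.045 -0.011] tilt [-2.2e-03  2.0e-04 -1.0e+00] t 28.53
```

```bash
python3 -m pendant '[{"jaw":0,"linear":[0,0,0.8],"twist":0},{"jaw":0,"linear":[0,0,0.8],"twist":0},{"jaw":0,"linear":[0,0,0.6],"twist":0},{"jaw":0,"linear":[0,0,0],"twist":0},{"jaw":0,"linear":[0,0,0],"twist":0}]' >/dev/null; python3 pk.py
python3 -m pendant '[{"jaw":0,"linear":[0,-0.3,0],"twist":0},{"jaw":0,"linear":[0,-0.3,0],"twist":0},{"jaw":0,"linear":[0,-0.3,0],"twist":0},{"jaw":0,"linear":[-0.05,-0.3,0],"twist":0},{"jaw":0,"linear":[-0.1,-0.3,0],"twist":0},{"jaw":0,"linear":[0,0,0],"twist":0}]' >/dev/null; python3 pk.py
```

```text
hand stand mm 68.7 189.0 z 0.0723 Fstand -0.33 0.06 0.22 w 0.0006 t 28.95
hand stand mm 53.0 187.4 z 0.0726 Fstand 0.98 0.78 -0.35 w 0.0006 t 29.45
```

```bash
python3 -m pendant '[{"jaw":0,"linear":[-0.16,-0.32,0],"twist":0},{"jaw":0,"linear":[-0.16,-0.32,0],"twist":0},{"jaw":0,"linear":[-0.16,-0.32,0],"twist":0},{"jaw":0,"linear":[-0.3,-0.4,0],"twist":0},{"jaw":0,"linear":[-0.3,-0.36,0],"twist":0},{"jaw":0,"linear":[-0.3,-0.35,0],"twist":0},{"jaw":0,"linear":[-0.32,-0.35,0],"twist":0},{"jaw":0,"linear":[0,0,0],"twist":0}]' >/dev/null; python3 pk.py
python3 -m pendant '[{"jaw":0,"linear":[-0.4,-0.3,0],"twist":0},{"jaw":0,"linear":[-0.4,-0.25,0],"twist":0},{"jaw":0,"linear":[0,0,0],"twist":0}]' >/dev/null; python3 pk.py
python3 -m pendant '[{"jaw":0,"linear":[0,0.5,0],"twist":0},{"jaw":0,"linear":[0.3,0.7,0],"twist":0},{"jaw":0,"linear":[1,0,0],"twist":0},{"jaw":0,"linear":[1.3,0,0],"twist":0},{"jaw":0,"linear":[0.8,-0.4,0],"twist":0},{"jaw":0,"linear":[0,-0.8,0],"twist":0},{"jaw":0,"linear":[0,-1,0],"twist":0},{"jaw":0,"linear":[0,-0.8,0],"twist":0},{"jaw":0,"linear":[0,-0.3,0],"twist":0},{"jaw":0,"linear":[0,0,0],"twist":0},{"jaw":0,"linear":[0,0,0],"twist":0}]' >/dev/null; python3 pk.py
```

```text
hand stand mm 28.9 169.8 z 0.0725 Fstand 0.31 0.47 -0.14 w 0.0004 t 30.12
hand stand mm 23.8 161.7 z 0.0725 Fstand -0.27 0.53 -0.01 w 0.0002 t 30.37
hand stand mm 3.3 196.3 z 0.0727 Fstand 0.43 -0.59 -0.54 w 0.0003 t 31.28
```

```bash
python3 -m pendant '[{"jaw":0,"linear":[-0.4,-0.05,0],"twist":0},{"jaw":0,"linear":[-0.4,-0.05,0],"twist":0},{"jaw":0,"linear":[-0.4,-0.05,0],"twist":0},{"jaw":0,"linear":[-0.4,-0.05,0],"twist":0},{"jaw":0,"linear":[-0.4,-0.05,0],"twist":0},{"jaw":0,"linear":[-0.4,-0.05,0],"twist":0},{"jaw":0,"linear":[0,0,0],"twist":0}]' >/dev/null; python3 pk.py
python3 -m pendant '[{"jaw":0,"linear":[-0.4,-0.05,0],"twist":0},{"jaw":0,"linear":[-0.4,-0.05,0],"twist":0},{"jaw":0,"linear":[-0.4,-0.05,0],"twist":0},{"jaw":0,"linear":[-0.3,0,0],"twist":0},{"jaw":0,"linear":[-0.3,0,0],"twist":0},{"jaw":0,"linear":[0,0,0],"twist":0},{"jaw":0,"linear":[0,0,0],"twist":0}]' >/dev/null; python3 pk.py
```

```text
hand stand mm -0.4 171.7 z 0.0723 Fstand -2.58 0.8 -0.31 w 0.0005 t 31.87
hand stand mm -0.9 153.8 z 0.0725 Fstand -1.45 1.13 -0.56 w 0.0003 t 32.45
```

```bash
python3 -m pendant '[{"jaw":0,"linear":[-0.15,0,0],"twist":0},{"jaw":0,"linear":[-0.15,0,0],"twist":0},{"jaw":0,"linear":[0,0,0],"twist":0}]' >/dev/null; python3 pk.py
python3 -m pendant '[{"jaw":0,"linear":[-0.1,0,0],"twist":0},{"jaw":0,"linear":[0,0,0],"twist":0},{"jaw":0,"linear":[0,0,0],"twist":0}]' >/dev/null; python3 pk.py
python3 -m pendant '[{"jaw":0,"linear":[-0.1,0,0],"twist":0},{"jaw":0,"linear":[0,0,0],"twist":0},{"jaw":0,"linear":[0,0,0],"twist":0}]' >/dev/null; python3 pk.py
```

```text
hand stand mm -0.1 150.8 z 0.0728 Fstand 0.98 1.46 0.97 w 0.0004 t 32.7
hand stand mm -0.2 150.5 z 0.0728 Fstand 1.92 3.9 0.39 w 0.0001 t 32.95
hand stand mm -0.3 150.3 z 0.0728 Fstand 2.68 7.23 -0.25 w 0.0001 t 33.2
```

```bash
python3 -m pendant '[{"jaw":0,"linear":[0.4,0,0],"twist":0},{"jaw":0,"linear":[0.8,0,0],"twist":0},{"jaw":0,"linear":[0.8,0,-0.5],"twist":0},{"jaw":0,"linear":[1,0,-2],"twist":0},{"jaw":0,"linear":[2,0,-3],"twist":0},{"jaw":0,"linear":[3,0,-3],"twist":0},{"jaw":0,"linear":[4,0,-2],"twist":0},{"jaw":0,"linear":[4,0,-1],"twist":0},{"jaw":0,"linear":[4,0,0],"twist":0},{"jaw":0,"linear":[3,0,0],"twist":0},{"jaw":0,"linear":[1,0,0],"twist":0},{"jaw":0,"linear":[0,0,0],"twist":0}]' >/dev/null
python3 - <<'E'
from h import *
s=cam('scene');c=cam('top')
a=cv2.resize(s['color'][150:245,235:365],None,fx=3,fy=3,interpolation=cv2.INTER_CUBIC);b=cv2.resize(c['color'][145:240,280:400],None,fx=3,fy=3,interpolation=cv2.INTER_CUBIC)
cv2.imwrite('pics/p8.png',np.hstack([a,b]))
P=pts(s);hsv=cv2.cvtColor(s['color'],cv2.COLOR_BGR2HSV);X,Y,Z=P[...,0],P[...,1],P[...,2]
m=((hsv[...,0]<6)|(hsv[...,0]>172))&(hsv[...,1]>110)&(Z>.045)&(Z<.1)&(X>.45)&(X<.6)&(abs(Y)<.15)
A=np.radians(97.4); sy=np.array([np.cos(A),np.sin(A)]); sx=np.array([sy[1],-sy[0]]); d=P[m].mean(0)[:2]-[.5374,-.1788]; print('peg stand',m.sum(),d@sx,d@sy)
b=(hsv[...,0]>100)&(hsv[...,0]<130)&(hsv[...,1]>120)&(Z>.07)&(Z<.1)&(X>.45)&(X<.6)&(abs(Y+.08)<.05); print('block top',b.sum(),np.percentile(Z[b],[50,90]),robot.get_obs()['time'])
E
```

```text
peg stand 2 -0.0019251145456925663 0.13485581582593215
block top 17 [0.08130364 0.08234613] 34.3
```

View pics/p8.png

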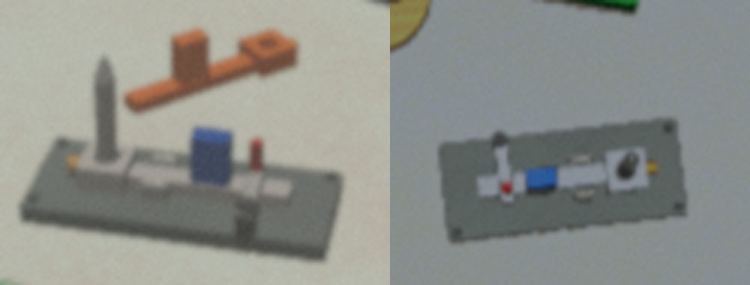

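The latch lies straight across the arm: in the top crop the peg is at (507,188) and the pivot at (500,140). The carrier is home, with the block top at 82 mm. Handing in.

```bash
python3 -c "
from rig import robot
print(robot.hand_in())"
```

```text
the job is handed in; nothing more can be done
None
```

The carrier is flat and home on the foot between the lugs and the latch is swung to its stop across the arm, with no force reading on the way down or at touchdown above about 6 N; the job was handed in at about 34 s, but no verdict came back.

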